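# Close the bench calliper to its gauge mark

## Task

Set the potter's bench calliper for the next lid: with a fingertip resting lightly on the knurled wheel, roll it, in as many strokes as it takes, until the sliding jaw has closed far enough for its pointer blade to stand level with the blade of the gauge mark on the scale rail. Turn the wheel only with the fingertips, do not push the jaw itself, and pick up or disturb nothing else on the bench. Finish with the hand clear.

Things in the scene. Friction and masses are not known exactly. Their poses are not given: they have to be found in the camera images.
- calliper: green-painted bench calliper, bolted down; bed 100 mm wide (x), y from -60 to +310 mm, 18 mm high. Origin on the bench under the wheel's centre; x along the wheel's axle, y along the bed from wheel to jaws, z up. Cheeks either side of the wheel: outer faces at x = -33 and +33 mm, 84 mm long in y, tops 82 mm above the bench. Fixed jaw: steel block 60 mm wide, y = 84 to 100 mm, 75 mm high
- wheel: knurled steel wheel, 70 mm across, 36 mm wide, level axle along calliper x; origin at its centre, 62 mm up. Rolling its top towards the jaws (+y of calliper) closes the gap, the other way opens it: 10 mm of rolling at the rim moves the jaw 4.6 mm. It stays where left; 1.5 N at the rim turns it, by fingertip friction. It is rigid: press with 4 to 10 N
- wheel_top (a point): the highest point of the wheel's rim, mid-width, 97 mm above the bench; does not turn with the wheel; axes as the calliper's
- jaw: sliding jaw: steel block 60 mm wide, 30 mm thick, top 75 mm above the bench, a pointer blade at its +x side, a thin brass rack at its -x side, reaching to the wheel. Origin at bench height below the middle of its measuring face; slides along calliper y. Gap = its y in the calliper's frame less 100 mm: 45 to 60 mm at the start, 0 to 80 mm possible
- pointer (a point): outer upper corner of the jaw's pointer blade: dark, upright, 4 mm thick in y, top 68 mm above the bench, at the jaw's measuring face, standing out towards the scale rail. The point is on the blade's mid-plane and moves with the jaw; axes as the calliper's
- mark (a point): gauge mark: dark upright blade (4 mm thick in y, top 68 mm above the bench) on a small rider fixed on the scale rail along the bed's +x side; the point is on the blade's mid-plane, 68 mm above the bench; axes as the calliper's. The gap is set when pointer and mark have the same y in the calliper's frame; at the start the pointer is 15 to 50 mm beyond the mark (+y)
- lid: bisque-fired pot lid, 92 mm across, 47 mm high with its knob, beside the calliper; leave alone. Origin at its underside, as for all that follow
- cup: white cup 72 mm across, 75 mm high; leave alone
- rib: flat wooden rib 50 x 100 x 8 mm; leave alone
- brush: brush 170 mm long, lying; leave alone
- jar: amber glass jar 56 mm across, 65 mm high, beside the wheel; leave alone
- bowl: bisque bowl 130 mm across, 60 mm high; leave alone
- spool: bisque kiln spool 60 mm across, 70 mm high; leave alone

How it is judged:
By the outcome, as a careful person would: the job done as asked, in the order asked, and still so for the second after the job is handed in, with the robot touching nothing.
It also fails if it takes over 64 s, if anything falls off the work surface, if the arm or the gripper's body presses on something with over 40 N, if the wrist force passes 120 N, or if a joint passes its speed limit or range.

## Robot

A 6-joint arm with a two-finger parallel gripper is mounted at the origin on the work surface. World frame = base frame: x ahead of the robot, y to its left, z up, the work surface at z = 0. Lengths are in m, angles in degrees, forces in N, time in s.
With the tool pointing down it reaches from about 0.25 to 0.725 m from the base axis. Payload 9.7 kg.
Tool frame: the origin (TCP) lies at the very end of the fingers, on their centre line; the grasp point (between the pads) lies 19 mm behind it; z points along the fingers, x is the direction in which the jaws open and shut, and the axes are right-handed (so a half turn about z gives the same grasp; the last joint's range is limited). The gripper opens to 85 mm and grips with 20 to 120 N. Pads are 22 mm wide; open, the fingers measure 114 mm over their backs; the gripper's body (76 mm by 85 mm) begins 54 mm behind the grasp point. The pads swing forward as they close: fully open they stand 13 mm farther back than shut.
Start: joints at [-66.463, 4.979, 10.078, 95.1, 0, 90], TCP at [0.22, -0.504, 0.231] pointing down, gripper open.
Joint ranges: [-179.16, 179.16], [-48.56, 103.87], [-65.8, 70.77], [-126.05, 130.52], [-82.76, 87.17], [-180, 180]. Speed limits (degrees/s): [127.2, 127.2, 147.25, 180, 180, 180].

## Interface

Orientations are given as [roll, pitch, yaw] about the fixed x, y, z axes, in that order (R = Rz(yaw) Ry(pitch) Rx(roll)).
In Python, from bench import arm gives the robot as it stands. The module is installed in compiled form; this text tells all that it offers.
- The arm moves only by the tool carry_out, never from a script. Its argument "commands" is a list that holds one entry, the list of rows, each a list of 6 numbers: the shift along the tool's x, y, z in mm, then the turn, a rotation vector about the tool's x, y, z in degrees. A call has exactly 10 rows; each row shifts and turns the commanded pose from where the row before left it, along the tool's axes as they then stand; what a row does not reach is not made up. A row lasts 1/8 s, in which the tool goes at most 62.5 mm and 10.7 degrees, less where a joint would pass 70% of its speed; a pose out of reach is approached as far as the arm can. A call with a gripper value outside its range is refused whole. "jaw" is the opening, from -1 (shut) to 1 (fully open), so that 0 is half open, set as the call begins (left out, the last holds). The fingers move at their own pace and stop on an object; "force" is the grip in N (left out, the last holds). Time passes only in rows, so rows that do not move let the fingers close, or fill a call up. It gives the time, the measured TCP pose, the force and the opening at its end, in the units of the state.
- arm.get_obs(): the state, without advancing time (a new reading comes with each control period).
- arm.read_camera(name): name is "scene" or "side" or "wrist"; returns the picture (420x560x3 uint8, blue, green, red); there is no depth.
- arm.get_calibration(name): a dict with "fx", "fy", "cx", "cy" (pixels), "xyz" and "rotation" of the camera in the world. Camera axes: x right, y up, looking along -z (the intrinsics and any distortion apply to the point x, -y, -z); pixel columns grow to the right and rows downward; lengths in m; the calibration is good to about 2 mm. A picture is of the moment at which its call begins: read the wrist's pose just before it. get_calibration takes no time and is no camera call; for the wrist camera it gives the pose at the moment of the call.
- arm.finish_job(): hands the job in, once; it reports no verdict.
The state is a dict: "time_s": time; "qpos": joint angles; "joint_velocities": joint speeds; "effort": joint torques, N m; "ee_pos": TCP position; "eef_rot": TCP orientation; "force": force on the tool from outside, world axes, zero at the start; "moment": the same for the moment, N m; "finger_gap": finger opening in m.
Only numpy, scipy, OpenCV 4.12 (cv2) and the standard library are available. Lean on these libraries where they do the work, as an engineer would, in place of code of your own. Each camera call takes 0.05 s, during which the arm holds its last target. There are 200 camera calls.

## Working session

There is one attempt and no reset: what is moved stays moved. The work goes in short steps, Python scripts to look and compute and a tool call to move; the robot and the scene stay as the last step left them, time stands still between calls to the robot, and variables do not carry over. Pictures are saved under pics/ and viewed, about 8 in all and at most 12, crops included, and the job is handed in when it is done.

Besides the shell and the picture viewer there is one more tool, called after ">>>" in YAML: its name, and indented under it one key for each argument. carry_out: Moves the arm, as the interface text tells. Its arguments: {"type":"object","properties":{"commands":{"type":"array","items":{"type":"array","items":{"type":"array","items":{"type":"number"}}}},"jaw":{"type":"number"},"force":{"type":"number"}},"required":["commands"]}

```bash
mkdir -p pics
python3 - <<'E'
from bench import arm
import cv2
o=arm.get_obs(); print(o)
for n in("scene","side"):
    im=arm.read_camera(n); cv2.imwrite(f"pics/{n}0.png",im); print(n,arm.get_calibration(n))
E
```

```text
{'time_s': 0.0, 'qpos': array([-6.64632876e+01,  5.01144940e+00,  1.00331253e+01,  9.50983980e+01,
       -1.63464533e-03,  8.99998426e+01]), 'joint_velocities': array([ 0.00488678, -0.02400311,  0.06058892, -0.0472412 , -0.07491209,
       -0.10993166]), 'effort': array([-1.51872533e-03, -5.20391607e+01,  4.64795423e+01,  1.65160076e-02,
       -1.60115428e-04, -3.38986251e-05]), 'ee_pos': array([ 0.21953648, -0.5040363 ,  0.23056781]), 'eef_rot': array([ 1.79998366e+02,  7.67221459e-02, -6.64631302e+01]), 'force': array([-0.29574948,  0.7164727 , -0.39815346]), 'moment': array([ 0.047642  , -0.03949821,  0.02609247]), 'finger_gap': 0.08555248452847787}
scene {'fx': 401.73711831836545, 'fy': 401.73711831836545, 'cx': 284.241954767277, 'cy': 205.42821654717844, 'xyz': array([ 0.97278949, -0.13545885,  0.86587865]), 'rotation': array([30.08026429,  0.45435779, 74.78084876])}
side {'fx': 488.632826474467, 'fy': 488.632826474467, 'cx': 276.2458141200764, 'cy': 206.3754100486131, 'xyz': array([0.42028771, 0.88363801, 0.89832328]), 'rotation': array([  48.55217171,    0.89644726, -174.62912461])}
```

View pics/scene0.png

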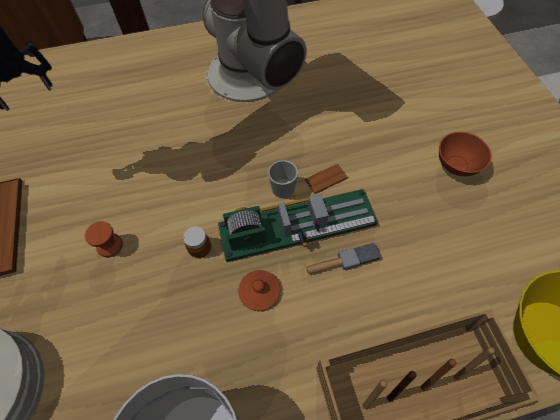

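View pics/side0.png

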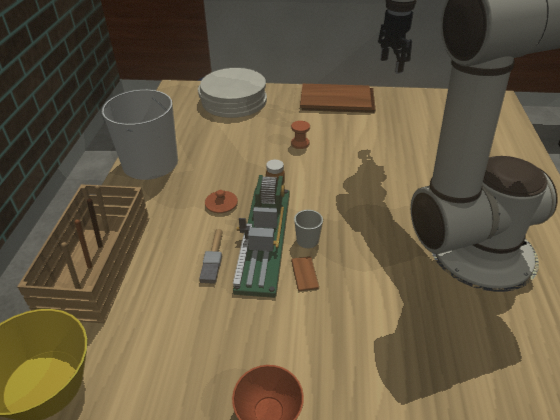

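```bash
cat > h.py <<'E'
import numpy as np, cv2
from scipy.spatial.transform import Rotation as R
def ray(c,uv):
    d=np.array([(uv[0]-c["cx"])/c["fx"],-(uv[1]-c["cy"])/c["fy"],-1.])
    return np.array(c["xyz"]),R.from_euler("xyz",c["rotation"],degrees=True).apply(d)
def onplane(c,uv,z):
    o,d=ray(c,uv); return o+d*(z-o[2])/d[2]
def tri(c1,p1,c2,p2):
    o1,d1=ray(c1,p1);o2,d2=ray(c2,p2)
    s=np.linalg.lstsq(np.c_[d1,-d2],o2-o1,rcond=None)[0]
    a,b=o1+s[0]*d1,o2+s[1]*d2
    return (a+b)/2,np.linalg.norm(a-b)
def proj(c,p):
    q=R.from_euler("xyz",c["rotation"],degrees=True).inv().apply(np.array(p)-c["xyz"])
    return np.array([c["cx"]-c["fx"]*q[0]/q[2],c["cy"]+c["fy"]*q[1]/q[2]])
E
python3 - <<'E'
import cv2,numpy as np
a=cv2.imread("pics/scene0.png")[180:270,210:390];b=cv2.imread("pics/side0.png")[165:300,225:305]
a=cv2.resize(a,None,fx=3,fy=3,interpolation=cv2.INTER_CUBIC);b=cv2.resize(b,None,fx=3,fy=3,interpolation=cv2.INTER_CUBIC)
o=np.zeros((405,780,3),np.uint8);o[:270,:540]=a;o[:405,540:]=b
cv2.imwrite("pics/crop0.png",o)
E
```

```text
(no output)
```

View pics/crop0.png

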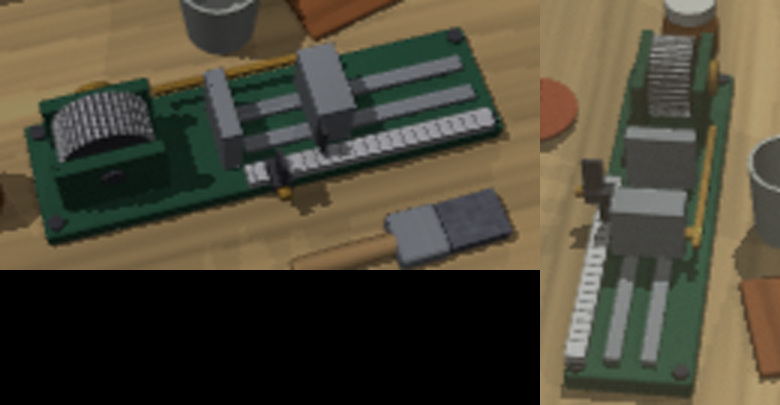

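Run:
```python
from h import *
from bench import arm
S=arm.get_calibration("scene");D=arm.get_calibration("side")
f=lambda u,v:(u/3+210,v/3+180)
g=lambda u,v:((u-540)/3+225,v/3+165)
C={k:onplane(S,f(*p),.018) for k,p in dict(mm=(27,128),pm=(50,237),mp=(463,30),pp=(500,126)).items()}
for k,v in C.items(): print(k,v.round(4))
for k,p in dict(pp=(567,383),mp=(692,386)).items(): print("side",k,onplane(D,g(*p),.018).round(4))
A=np.array([[-50,-60],[50,-60],[-50,310],[50,310]])/1000;B=np.array([C[k][:2] for k in("mm","pm","mp","pp")])
a,b=A-A.mean(0),B-B.mean(0)
th=np.arctan2((a[:,0]*b[:,1]-a[:,1]*b[:,0]).sum(),(a*b).sum())
r=np.array([[np.cos(th),-np.sin(th)],[np.sin(th),np.cos(th)]]);o=B.mean(0)-r@A.mean(0)
print("yaw",np.degrees(th),"org",o,"res mm",((r@a.T).T-b)*1000)
w=np.r_[o,.097];print("wheeltop proj",proj(S,w),"crop",(proj(S,w)-[210,180])*3,"side crop",(proj(D,w)-[225,165])*3+[540,0])
# mark/pointer rough, triangulated tops
for n,ps,pd in(("mark",(280,157),(592,161)),("ptr",(323,120),(605,195))):
    P,e=tri(S,f(*ps),D,g(*pd));print(n,P,e,"local",r.T@(P[:2]-o))
# lid etc
print(R.from_euler("xyz",arm.get_obs()["eef_rot"],degrees=True).as_matrix().round(3))
print("wristcal",arm.get_calibration("wrist"))
```

```text
mm [ 0.5014 -0.1753  0.018 ]
pm [ 0.5977 -0.1757  0.018 ]
mp [0.5075 0.1908 0.018 ]
pp [0.5997 0.1868 0.018 ]
side pp [0.5953 0.1945 0.018 ]
side mp [0.5007 0.1897 0.018 ]
yaw -0.681542736717554 org [ 0.55010598 -0.1183394 ] res mm [[-2.03442042 -2.39402393]
 [ 1.6819473  -3.27599689]
 [-3.7274169   1.40797598]
 [ 4.07989002  4.26204485]]
wheeltop proj [243.57248589 218.74015431] crop [100.71745768 116.22046292] side crop [667.64357388  47.39534601]
mark [0.60201789 0.00203725 0.06813387] 0.0015146994092270398 local [0.05047637 0.12098562]
ptr [0.58378725 0.04211677 0.07015572] 0.00205848724949402 local [0.03177028 0.16084545]
[[ 0.399 -0.917 -0.001]
 [-0.917 -0.399  0.001]
 [-0.001  0.    -1.   ]]
wristcal {'fx': 332.1753276781438, 'fy': 332.1753276781438, 'cx': 280.6210238068097, 'cy': 210.52964826164887, 'xyz': array([ 0.29059325, -0.47313118,  0.37406769]), 'rotation': array([-1.79507655e+01,  9.57550311e-03, -6.64352954e+01])}
```

>>> carry_out:
  commands:
    - [[-22.2,-45.7,0,0,0,0],[-22.2,-45.7,0,0,0,0],[-22.2,-45.7,0,0,0,0],[-22.2,-45.7,0,0,0,0],[-22.2,-45.7,0,0,0,0],[-22.2,-45.7,0,0,0,0],[-22.2,-45.7,0,0,0,0],[-22.2,-45.7,0,0,0,0],[-22.2,-45.7,0,0,0,0],[-22.2,-45.7,0,0,0,0]]
  jaw: -1
  force: 20

```text
time_s: 1.35
ee_pos: [0.5508, -0.1167, 0.231]
eef_rot: [180.0, 0.0, -66.5]
force: [0.7, -0.9, 1.1]
finger_gap: 0.0001
```

>>> carry_out:
  commands:
    - [[0,0,0,0,0,-9.5],[0,0,0,0,0,-9.5],[0,0,0,0,0,-9.5],[0,0,0,0,0,-9.5],[0,0,0,0,0,-9.5],[0,0,0,0,0,-9.5],[0,0,0,0,0,-9.5],[0,0,20,0,0,0],[0,0,20,0,0,0],[0,0,0,0,0,0]]

```text
time_s: 2.6
ee_pos: [0.5491, -0.118, 0.1896]
eef_rot: [-180.0, 0.2, 0.0]
force: [-0.5, 0.6, 0.3]
finger_gap: -0.0002
```

Run:
```python
from bench import arm
import cv2
c=arm.get_calibration("wrist");im=arm.read_camera("wrist");cv2.imwrite("pics/w1.png",im);o=arm.get_obs()
print(o["time_s"],o["ee_pos"],o["eef_rot"],o["force"],o["finger_gap"]);print(c)
import pickle;pickle.dump((c,o),open("w1.pkl","wb"))
```

```text
2.65 [ 0.54957369 -0.11813155  0.19088761] [-1.79983934e+02  7.93792078e-02  3.76608162e-02] [-0.31393342  0.25611933 -0.3337055 ] -0.00015498392078340344
{'fx': 332.1753276781438, 'fy': 332.1753276781438, 'cx': 280.6210238068097, 'cy': 210.52964826164887, 'xyz': array([ 0.54808884, -0.03960945,  0.33303626]), 'rotation': array([-17.96049639,   0.16640061,   0.06430391])}
```

View pics/w1.png

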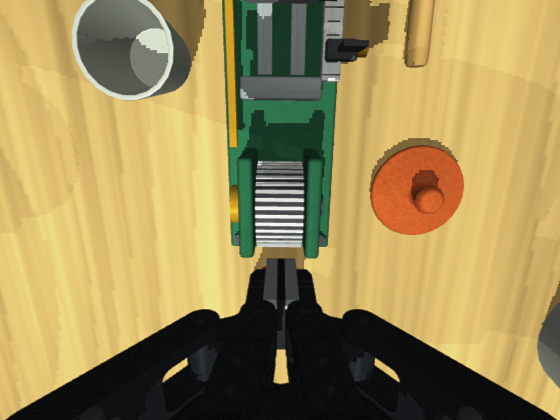

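Run:
```python
from h import *
import pickle
c,o=pickle.load(open("w1.pkl","rb"))
for n,p,z in[("cheekL+y outer",(240,151),.082),("cheekR+y outer",(322,151),.082),("cheekL-y",(240,257),.082),("cheekR-y",(322,257),.082),("cheekL in",(255,200),.082),("cheekR in",(305,200),.082),("wheel L",(255,205),.09),("wheel R",(304,205),.09),("mark",(347,48),.068),("markouter",(368,47),.068),("fixjaw L",(241,98),.075),("fixjawR",(322,98),.075)]:
    print(n,onplane(c,p,z).round(4))
print(proj(c,o["ee_pos"]))
```

```text
cheekL+y outer [ 0.5169 -0.074   0.082 ]
cheekR+y outer [ 0.5785 -0.074   0.082 ]
cheekL-y [ 0.5137 -0.1617  0.082 ]
cheekR-y [ 0.5819 -0.1616  0.082 ]
cheekL in [ 0.5273 -0.1123  0.082 ]
cheekR in [ 0.5666 -0.1122  0.082 ]
wheel L [ 0.5279 -0.114   0.09  ]
wheel R [ 0.5653 -0.1139  0.09  ]
mark [ 0.5953 -0.0018  0.068 ]
markouter [ 0.6104 -0.0011  0.068 ]
fixjaw L [ 0.5182 -0.0362  0.075 ]
fixjawR [ 0.5778 -0.0362  0.075 ]
[284.39123284 274.83814046]
```

>>> carry_out:
  commands:
    - [[-2.5,12,20,0,0,0],[0,0,20,0,0,0],[0,0,20,0,0,0],[0,0,20,0,0,0],[0,0,8,0,0,0],[0,0,2,0,0,0],[0,0,0.5,0,0,0],[0,0,0.5,0,0,0],[0,0,0,0,0,0],[0,0,0,0,0,0]]

```text
time_s: 3.9
ee_pos: [0.5476, -0.1302, 0.1005]
eef_rot: [180.0, -0.0, 0.0]
force: [-0.1, -0.0, 0.5]
finger_gap: -0.0002
```

>>> carry_out:
  commands:
    - [[0,0,0.5,0,0,0],[0,0,0.5,0,0,0],[0,0,0.5,0,0,0],[0,0,0,0,0,0],[0,0,0,0,0,0],[0,0,0,0,0,0],[0,0,0,0,0,0],[0,0,0,0,0,0],[0,0,0,0,0,0],[0,0,0,0,0,0]]

```text
time_s: 5.15
ee_pos: [0.5475, -0.1302, 0.0988]
eef_rot: [180.0, -0.0, 0.0]
force: [-0.6, 0.0, -0.1]
finger_gap: -0.0002
```

>>> carry_out:
  commands:
    - [[0,0,0.5,0,0,0],[0,0,0,0,0,0],[0,0,0.5,0,0,0],[0,0,0,0,0,0],[0,0,0.5,0,0,0],[0,0,0,0,0,0],[0,0,0,0,0,0],[0,0,0,0,0,0],[0,0,0,0,0,0],[0,0,0,0,0,0]]

```text
time_s: 6.4
ee_pos: [0.5475, -0.1302, 0.0973]
eef_rot: [180.0, -0.0, 0.0]
force: [0.6, -0.2, -1.0]
finger_gap: 0.0001
```

>>> carry_out:
  commands:
    - [[0,0,0.5,0,0,0],[0,0,0,0,0,0],[0,0,0.3,0,0,0],[0,0,0,0,0,0],[0,0,0,0,0,0],[0,0,0,0,0,0],[0,0,0,0,0,0],[0,0,0,0,0,0],[0,0,0,0,0,0],[0,0,0,0,0,0]]

```text
time_s: 7.65
ee_pos: [0.5476, -0.1303, 0.0968]
eef_rot: [180.0, -0.0, 0.0]
force: [-1.5, 0.3, 5.5]
finger_gap: -0.0005
```

>>> carry_out:
  commands:
    - [[0,-1.5,0,0,0,0],[0,-1.5,0,0,0,0],[0,-1.5,0,0,0,0],[0,-1.5,0,0,0,0],[0,-1.5,0,0,0,0],[0,-1.5,0,0,0,0],[0,-1.5,0,0,0,0],[0,-1.5,0,0,0,0],[0,0,0,0,0,0],[0,0,0,0,0,0]]

```text
time_s: 8.9
ee_pos: [0.5476, -0.1184, 0.097]
eef_rot: [180.0, -0.0, 0.0]
force: [-0.6, -1.2, 6.4]
finger_gap: 0.0001
```

Force is steady and the wheel resists by about 1.2 N, so it appears to be rolling. I'll finish this stroke, lift, and look.

>>> carry_out:
  commands:
    - [[0,-2,0,0,0,0],[0,-2,0,0,0,0],[0,-2,0,0,0,0],[0,-2,0,0,0,0],[0,-2,0,0,0,0],[0,-2,0,0,0,0],[0,0,0,0,0,0],[0,0,-3,0,0,0],[0,0,-15,0,0,0],[0,0,0,0,0,0]]

```text
time_s: 10.15
ee_pos: [0.5482, -0.1064, 0.1162]
eef_rot: [180.0, -0.1, 0.0]
force: [0.3, -0.6, -0.7]
finger_gap: 0.0001
```

Run:
```python
from h import *
from bench import arm
import pickle
D=arm.get_calibration("side");S=arm.get_calibration("scene");c=arm.get_calibration("wrist")
w=arm.read_camera("wrist");s=arm.read_camera("side");a=arm.read_camera("scene");o=arm.get_obs()
for n,i in(("w",w),("side",s),("scene",a)): cv2.imwrite(f"pics/{n}2.png",i)
pickle.dump((c,o),open("w2.pkl","wb"))
print(o["time_s"],o["ee_pos"],o["force"])
out=np.zeros((600,800,3),np.uint8)
q=cv2.resize(a[215:260,270:350],None,fx=5,fy=5,interpolation=cv2.INTER_CUBIC);out[:225,:400]=q
q=cv2.resize(s[205:265,230:300],None,fx=5,fy=5,interpolation=cv2.INTER_CUBIC);out[:300,400:750]=q
q=w[0:290,140:440];out[305:595,:300]=q
cv2.imwrite("pics/c2.png",out)
```

```text
10.3 [ 0.5474567  -0.10622395  0.11447392] [-0.06551826  0.64876696  0.57534137]
```

View pics/c2.png

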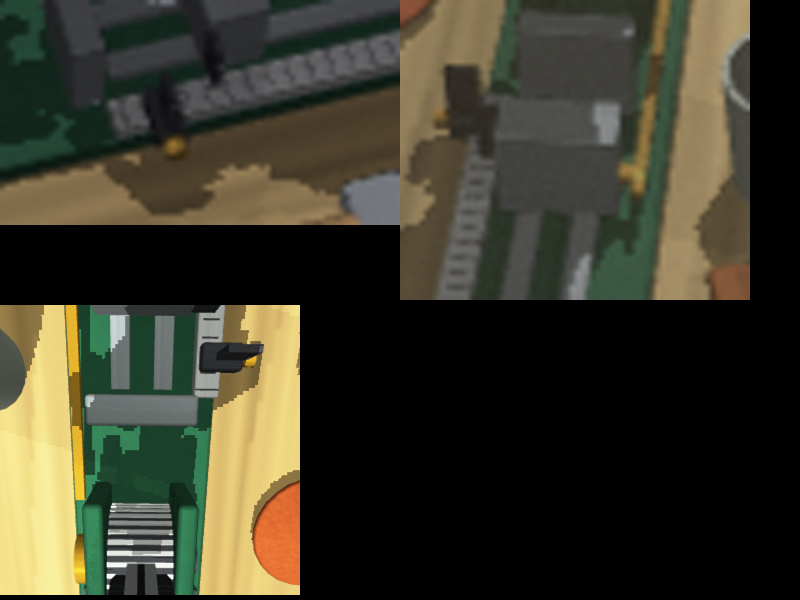

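>>> carry_out:
  commands:
    - [[0,25,0,0,0,0],[0,0,15,0,0,0],[0,0,2,0,0,0],[0,0,1,0,0,0],[0,0,0,0,0,0],[0,-2,0,0,0,0],[0,-4,0,0,0,0],[0,-4,0,0,0,0],[0,-4,0,0,0,0],[0,0,0,0,0,0]]

```text
time_s: 11.55
ee_pos: [0.5475, -0.1164, 0.097]
eef_rot: [180.0, -0.0, 0.1]
force: [-2.1, 1.4, 8.0]
finger_gap: -0.0002
```

>>> carry_out:
  commands:
    - [[0,-2,0,0,0,0],[0,-4,0,0,0,0],[0,-4,0,0,0,0],[0,-1,0,0,0,0],[0,0,0,0,0,0],[0,0,-3,0,0,0],[0,0,-15,0,0,0],[0,25,0,0,0,0],[0,0,15,0,0,0],[0,0,2,0,0,0]]

```text
time_s: 12.8
ee_pos: [0.5471, -0.1312, 0.0967]
eef_rot: [180.0, 0.1, 0.0]
force: [-1.2, -2.1, 5.9]
finger_gap: 0.0001
```

>>> carry_out:
  commands:
    - [[0,0,1,0,0,0],[0,0,0,0,0,0],[0,-3,0,0,0,0],[0,-4,0,0,0,0],[0,-4,0,0,0,0],[0,-4,0,0,0,0],[0,-3,0,0,0,0],[0,0,0,0,0,0],[0,0,-3,0,0,0],[0,0,-17,0,0,0]]

```text
time_s: 14.05
ee_pos: [0.5468, -0.1128, 0.1159]
eef_rot: [-180.0, 0.1, 0.0]
force: [-0.1, -0.1, -0.2]
finger_gap: 0.0001
```

>>> carry_out:
  commands:
    - [[0,10,-30,0,0,0],[0,0,-30,0,0,0],[0,0,-20,0,0,0],[0,0,0,0,0,0],[0,0,0,0,0,0],[0,0,0,0,0,0],[0,0,0,0,0,0],[0,0,0,0,0,0],[0,0,0,0,0,0],[0,0,0,0,0,0]]

```text
time_s: 15.3
ee_pos: [0.5475, -0.1232, 0.1965]
eef_rot: [-180.0, -0.0, 0.0]
force: [-0.3, 0.1, -0.1]
finger_gap: 0.0001
```

Run:
```python
from h import *
from bench import arm
import pickle
c=arm.get_calibration("wrist");w=arm.read_camera("wrist");o=arm.get_obs()
cv2.imwrite("pics/w3.png",w);pickle.dump((c,o),open("w3.pkl","wb"))
print(o["time_s"],o["ee_pos"],o["force"]); print(proj(c,[.59,-.001,.068]))
cv2.imwrite("pics/c3.png",cv2.resize(w[0:130,220:390],None,fx=4,fy=4,interpolation=cv2.INTER_CUBIC))
```

```text
15.35 [ 0.5474769  -0.12321803  0.19647593] [-0.4441634   0.06941078 -0.19183879]
[340.24790518  40.4106526 ]
```

View pics/c3.png

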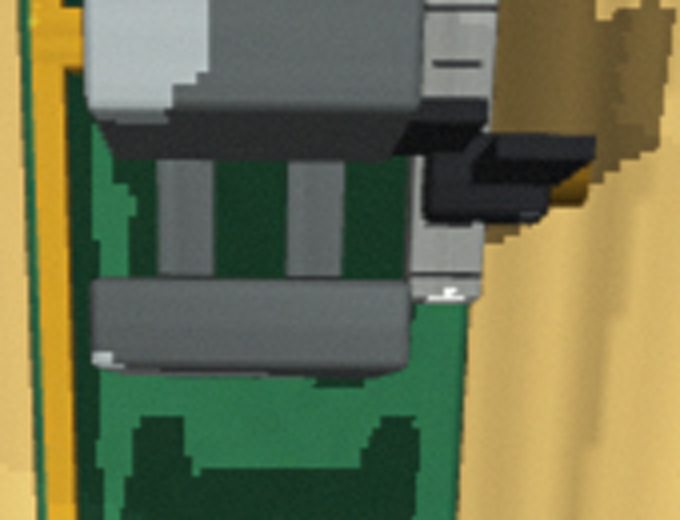

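Run:
```python
from h import *
import pickle
c,o=pickle.load(open("w3.pkl","rb"))
f=lambda u,v:(u/4+220,v/4)
for n,p in dict(ptr_far=(455,98),ptr_near=(455,123),mk_far=(550,136),mk_near=(530,160)).items(): print(n,onplane(c,f(*p),.068))
w=cv2.imread("pics/w3.png");g=cv2.cvtColor(w,cv2.COLOR_BGR2GRAY)
print(g[20:50,332:338].mean(1).round(0).tolist());print(g[28:60,352:364].mean(1).round().tolist())
```

```text
ptr_far [0.58467708 0.00943772 0.068     ]
ptr_near [0.58488282 0.00536834 0.068     ]
mk_far [0.60242272 0.00325606 0.068     ]
mk_near [ 0.59902261 -0.00071634  0.068     ]
[143.0, 144.0, 145.0, 143.0, 76.0, 42.0, 42.0, 43.0, 42.0, 42.0, 31.0, 20.0, 16.0, 17.0, 18.0, 19.0, 22.0, 26.0, 37.0, 41.0, 41.0, 40.0, 41.0, 40.0, 40.0, 37.0, 37.0, 39.0, 40.0, 39.0]
[95.0, 95.0, 94.0, 95.0, 94.0, 68.0, 44.0, 41.0, 42.0, 42.0, 42.0, 35.0, 19.0, 16.0, 17.0, 21.0, 27.0, 34.0, 46.0, 52.0, 49.0, 44.0, 40.0, 64.0, 117.0, 130.0, 138.0, 149.0, 173.0, 179.0, 179.0, 179.0]
```

>>> carry_out:
  commands:
    - [[0,2,35,0,0,0],[0,0,40,0,0,0],[0,0,20,0,0,0],[0,0,4,0,0,0],[0,0,1,0,0,0],[0,0,0,0,0,0],[0,-2.5,0,0,0,0],[0,-2.5,0,0,0,0],[0,-2.5,0,0,0,0],[0,-2.5,0,0,0,0]]

```text
time_s: 16.6
ee_pos: [0.5477, -0.1152, 0.097]
eef_rot: [180.0, -0.0, 0.0]
force: [-1.8, -1.3, 5.3]
finger_gap: 0.0
```

>>> carry_out:
  commands:
    - [[0,-2.5,0,0,0,0],[0,0,0,0,0,0],[0,0,0,0,0,0],[0,0,-2,0,0,0],[0,0,-18,0,0,0],[0,0,-20,0,0,0],[10,-20,0,0,0,0],[10,-20,0,0,0,0],[0,0,0,0,0,0],[0,0,0,0,0,0]]

```text
time_s: 17.85
ee_pos: [0.5673, -0.0725, 0.1363]
eef_rot: [180.0, 0.0, 0.1]
force: [-0.0, -0.2, 0.0]
finger_gap: -0.0
```

Run:
```python
from h import *
from bench import arm
import pickle
c=arm.get_calibration("wrist");w=arm.read_camera("wrist");o=arm.get_obs()
cv2.imwrite("pics/w4.png",w);pickle.dump((c,o),open("w4.pkl","wb"))
print(o["time_s"],o["ee_pos"],o["force"]); u,v=proj(c,[.59,-.001,.068]).astype(int);print(u,v)
y0=max(v-65,0);x0=max(u-100,0);print(x0,y0)
cv2.imwrite("pics/c4.png",cv2.resize(w[y0:y0+130,x0:x0+180],None,fx=4,fy=4,interpolation=cv2.INTER_CUBIC))
```

```text
17.9 [ 0.56724115 -0.07277443  0.13633103] [ 0.26615415 -0.28628607  0.28934577]
320 114
220 49
```

View pics/c4.png

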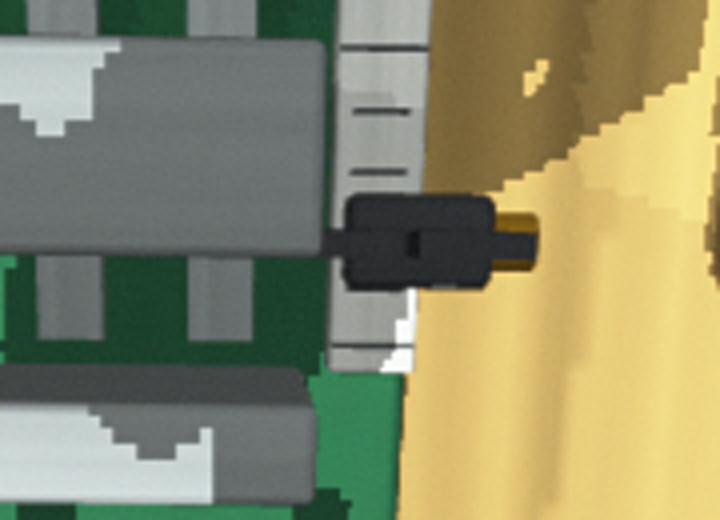

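Run:
```python
import cv2,numpy as np
w=cv2.imread("pics/w4.png")[88:128,295:360]
o=np.clip((w.astype(float)-10)*3.5,0,255).astype(np.uint8)
cv2.imwrite("pics/c5.png",cv2.resize(o,None,fx=12,fy=12,interpolation=cv2.INTER_NEAREST))
g=cv2.cvtColor(cv2.imread("pics/w4.png"),cv2.COLOR_BGR2GRAY)
for n,a,b in(("p0",303,305),("ptr",309,319),("mk",326,338),("mk2",345,352)): print(n,list(zip(range(94,124),g[94:124,a:b].mean(1).round().astype(int).tolist())))
```

```text
p0 [(94, 122), (95, 122), (96, 122), (97, 130), (98, 131), (99, 134), (100, 134), (101, 134), (102, 137), (103, 138), (104, 139), (105, 136), (106, 70), (107, 46), (108, 44), (109, 46), (110, 46), (111, 46), (112, 48), (113, 94), (114, 139), (115, 144), (116, 143), (117, 144), (118, 144), (119, 148), (120, 149), (121, 150), (122, 149), (123, 150)]
ptr [(94, 159), (95, 160), (96, 157), (97, 74), (98, 42), (99, 44), (100, 46), (101, 46), (102, 47), (103, 47), (104, 47), (105, 45), (106, 41), (107, 46), (108, 47), (109, 47), (110, 46), (111, 46), (112, 45), (113, 45), (114, 45), (115, 46), (116, 43), (117, 44), (118, 44), (119, 36), (120, 29), (121, 52), (122, 149), (123, 158)]
mk [(94, 105), (95, 105), (96, 104), (97, 68), (98, 44), (99, 45), (100, 48), (101, 49), (102, 48), (103, 48), (104, 48), (105, 47), (106, 42), (107, 46), (108, 46), (109, 46), (110, 46), (111, 46), (112, 46), (113, 45), (114, 45), (115, 45), (116, 44), (117, 43), (118, 44), (119, 39), (120, 57), (121, 117), (122, 190), (123, 193)]
mk2 [(94, 192), (95, 195), (96, 195), (97, 206), (98, 207), (99, 207), (100, 208), (101, 207), (102, 121), (103, 86), (104, 91), (105, 94), (106, 91), (107, 50), (108, 44), (109, 46), (110, 47), (111, 46), (112, 44), (113, 48), (114, 65), (115, 56), (116, 72), (117, 205), (118, 208), (119, 206), (120, 205), (121, 205), (122, 205), (123, 205)]
```

View pics/c5.png

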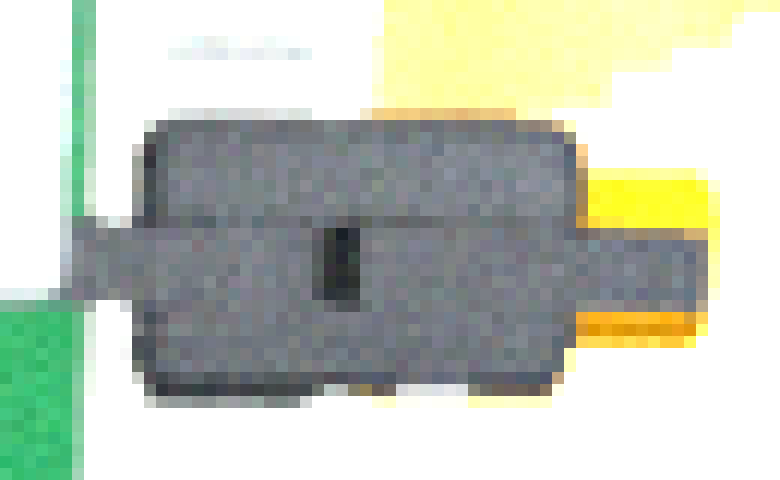

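Run:
```python
from h import *
import pickle
c,o=pickle.load(open("w4.pkl","rb"))
g=cv2.cvtColor(cv2.imread("pics/w4.png"),cv2.COLOR_BGR2GRAY).astype(float)
for n,(r0,r1,a,b) in dict(jawface=(108,117,225,298),jawback=(54,63,250,298),scale=(56,65,307,324)).items():
    s=g[r0:r1,a:b]; d=np.abs(np.diff(s,axis=0)); y=(d*np.arange(r0+.5,r1-1)[:,None]).sum(0)/d.sum(0)
    print(n,np.polyfit(np.arange(a,b),y,1),y.std())
# dark seam: darkness centroid rows 105..107 
for n,a,b in(("ptr",308,320),("mk",326,340)):
    s=47-g[104:109,a:b].mean(1); s=np.clip(s,0,None);print(n,(s*np.arange(104,109)).sum()/s.sum(),s.round(1))
print("mm/px y",(onplane(c,(320,106),.068)-onplane(c,(320,107),.068))[1]*1000)
```

```text
jawface [8.44164216e-03 1.09480743e+02] 0.3044196715590143
jawback [8.11279154e-03 5.60314409e+01] 0.27800416857862126
scale [9.39707400e-03 5.76089534e+01] 0.06358387202491095
ptr 105.85185185185185 [0.8 2.5 5.9 1.5 0.5]
mk 106.43809523809524 [0.  0.  5.1 1.6 0.9]
mm/px y 0.5805283136440559
```

>>> carry_out:
  commands:
    - [[-10,20,0,0,0,0],[-10,22,0,0,0,0],[0,0,25,0,0,0],[0,0,10,0,0,0],[0,0,4,0,0,0],[0,0,0.5,0,0,0],[0,0,0.5,0,0,0],[0,0,0,0,0,0],[0,-0.3,0,0,0,0],[0,-0.3,0,0,0,0]]

```text
time_s: 19.15
ee_pos: [0.5478, -0.1143, 0.097]
eef_rot: [180.0, -0.1, 0.0]
force: [-0.4, -1.1, 3.6]
finger_gap: -0.0
```

>>> carry_out:
  commands:
    - [[0,0,0,0,0,0],[0,0,0,0,0,0],[0,0,-1,0,0,0],[0,0,-19,0,0,0],[0,0,-20,0,0,0],[10,-21,0,0,0,0],[10,-20.4,0,0,0,0],[0,0,0,0,0,0],[0,0,0,0,0,0],[0,0,0,0,0,0]]

```text
time_s: 20.4
ee_pos: [0.5672, -0.0732, 0.1367]
eef_rot: [180.0, 0.0, 0.0]
force: [-0.3, -0.7, -0.0]
finger_gap: 0.0001
```

Run:
```python
from h import *
from bench import arm
c=arm.get_calibration("wrist");w=arm.read_camera("wrist");o=arm.get_obs();cv2.imwrite("pics/w5.png",w)
print(o["time_s"],o["ee_pos"],o["force"])
g=cv2.cvtColor(w,cv2.COLOR_BGR2GRAY).astype(float)
for n,a,b in(("p0",303,305),("ptr",308,320),("mk",326,340),("mk2",345,352)): print(n,list(zip(range(102,118),g[102:118,a:b].mean(1).round().astype(int).tolist())))
```

```text
20.45 [ 0.56722033 -0.07323513  0.13667525] [-0.37208012 -0.4842647  -0.3482956 ]
p0 [(102, 138), (103, 142), (104, 137), (105, 82), (106, 47), (107, 46), (108, 44), (109, 46), (110, 43), (111, 50), (112, 94), (113, 141), (114, 143), (115, 145), (116, 144), (117, 146)]
ptr [(102, 46), (103, 46), (104, 45), (105, 42), (106, 46), (107, 46), (108, 46), (109, 46), (110, 46), (111, 46), (112, 44), (113, 44), (114, 44), (115, 44), (116, 43), (117, 42)]
mk [(102, 48), (103, 49), (104, 47), (105, 43), (106, 46), (107, 46), (108, 46), (109, 46), (110, 46), (111, 46), (112, 46), (113, 44), (114, 45), (115, 45), (116, 44), (117, 44)]
mk2 [(102, 86), (103, 93), (104, 94), (105, 81), (106, 51), (107, 45), (108, 45), (109, 46), (110, 46), (111, 45), (112, 53), (113, 63), (114, 56), (115, 99), (116, 205), (117, 207)]
```

>>> carry_out:
  commands:
    - [[0,0,-20,0,0,0],[0,0,-20,0,0,0],[0,0,-20,0,0,0],[0,0,-20,0,0,0],[0,0,0,0,0,0],[0,0,0,0,0,0],[0,0,0,0,0,0],[0,0,0,0,0,0],[0,0,0,0,0,0],[0,0,0,0,0,0]]

```text
time_s: 21.7
ee_pos: [0.5674, -0.0727, 0.2164]
eef_rot: [-180.0, 0.0, 0.0]
force: [0.3, 0.2, 0.8]
finger_gap: -0.0001
```

Run:
```python
from bench import arm
o=arm.get_obs();print(o["time_s"],o["ee_pos"],o["force"],o["joint_velocities"].round(2))
print(arm.finish_job())
```

```text
21.7 [ 0.56739999 -0.07268517  0.21637003] [0.27923784 0.17872709 0.82916269] [ 0.13 -0.12  0.13 -0.09  0.02  0.06]
the job is handed in; nothing more can be done
None
```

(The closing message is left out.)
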